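# Put the pipe cap away in the locker with the lift-up door

### The arm

A 7-joint arm with a two-finger parallel gripper is mounted at the origin on a cart in front of the work surface, level with it; the furniture and walls round the work are solid. World frame = base frame: x ahead of the robot, y to its left, z up, the work surface at z = 0. Lengths are in m, angles in rad, forces in N, time in s.
With the tool pointing down it reaches from about 0.4 to 0.875 m from the base axis. Payload 19.3 kg.
Tool frame: the origin (TCP) lies midway between the tips of the shut fingers; the grasp point (between the pads) lies 19 mm behind it (env.tcp_to_grasp is the distance from the TCP to the grasp point, in m); z points along the fingers, y is the line along which they close (so a half turn about z gives the same grasp; the last joint's range is limited). The gripper opens to 85 mm and grips with 20 to 120 N. Pads are 22 mm wide; open, the fingers measure 114 mm over their backs; the gripper's body (76 mm by 85 mm) begins 54 mm behind the grasp point. The pads swing forward as they close: fully open they stand 13 mm farther back than shut.
Start: joints at [1.14, 0.521, -0.036, 1.599, 0.021, 1.021, -0.113], TCP at [0.221, -0.585, 0.231] pointing down, gripper open.
Joint ranges: [-2.91, 2.91], [-0.3, 2.13], [-1.5, 1.42], [0.17, 2.43], [-1.26, 4.41], [0.16, 1.93], [-2.52, 2.52]. Speed limits (rad/s): [1.89, 1.89, 2.39, 2.39, 3.01, 3.01, 3.01].

### API

Orientations are given as [roll, pitch, yaw] about the fixed x, y, z axes, in that order (R = Rz(yaw) Ry(pitch) Rx(roll)).
In Python, from bench import env, vision gives the robot as it stands. The module is installed in compiled form; this text tells all that it offers.
- The arm moves only by the tool jog_arm, never from a script. Its argument "moves" is a list of rows, each a list of 2 entries, a list of its own where there are three numbers: the shift along the tool's x, y, z in m, then the turn, a rotation vector about the tool's x, y, z in rad. In form: [[[x, y, z], [wx, wy, wz]], ...]. A call has 1 to 10 rows; each row shifts and turns the commanded pose from where the row before left it, along the tool's axes as they then stand; what a row does not reach is not made up. A row lasts 1/10 s, in which the tool goes at most 50 mm and 8.59 degrees, less where a joint would pass 70% of its speed; a pose out of reach is approached as far as the arm can. A call with a gripper value outside its range is refused whole. "jaw" is the opening, from 0 (shut) to 1 (fully open), set as the call begins (left out, the last holds). The fingers move at their own pace and stop on an object; "squeeze" is the grip in N (left out, the last holds). Time passes only in rows, so rows that do not move let the fingers close. It gives the time, the measured TCP pose, the force, the opening and the grip force at its end, in the units of the state.
- env.state(): the state, without advancing time (a new reading comes with each control period).
- vision.camera(name): name is "side" or "top" or "wrist"; returns (picture, depth): 480x640x3 uint8, red, green, blue; 480x640 float32, m along the optical axis (not along the pixel's ray), 0 where there is no reading.
- vision.camera_params(name): a dict with "fovy" (degrees; the focal length in pixels is half the picture's height over the tangent of half this angle, whatever the lens; pixels are square), "cx", "cy" (the principal point, pixels), "k1" (the pictures are not rectified: a ray, as slopes to the right and down, at radius r is drawn at 1 + k1 r^2 times it, then the intrinsics apply), "R" (3x3) and "t" (3): a world point X has camera coordinates R X + t. Camera axes: x right, y down, z forward; pixel columns grow to the right and rows downward; lengths in m; the calibration is good to about 2 mm. A picture is of the moment at which its call begins: read the wrist's pose just before it. camera_params takes no time and is no camera call; for the wrist camera it gives the pose at the moment of the call.
- env.sign_off(): hands the job in; it is judged then, once.
The state is a dict: "time_s": time; "q": joint angles; "joint_velocities": joint speeds; "effort": joint torques, N m; "tcp_pos": TCP position; "eef_rot": TCP orientation; "contact_force": force on the tool from outside, world axes, zero at the start; "ft_torque": the same for the moment, N m; "opening": opening from 0.0 (shut) to 1.0 (fully open); "gripper_force": force on a finger pad.
Only numpy, scipy, OpenCV 4.12 (cv2) and the standard library are available. Lean on these libraries where they do the work, as an engineer would, in place of code of your own. Each camera call takes 0.05 s, during which the arm holds its last target. There are 200 camera calls.

### The job

Lift the sloping door of the grey bench locker by its bar until its stay locks and the door stands open by itself, then push the round red pipe cap through the mouth into the locker, far enough in to be clear of the door. Then unlock the stay by lifting the door right up to its stop, and lower the door by hand until it is fully shut; never let the door drop, do not tip the cap over, and leave the brown jar and the green valve lockout where they stand.

Things in the scene. Friction and masses are not known exactly. Their poses are not given: they have to be found in the camera images.
- locker: Grey steel bench locker, fixed (its place differs): 270 mm wide, 240 deep, 130 high, no floor or sill, so things slide in along the bench; 254 mm clear inside. The front slopes 45 degrees and is closed by the lift-up door, which ends 24 mm above the bench. Origin: middle of the mouth's front bottom edge, on the bench; x into the locker (back wall inside at x = 0.234), y left, z up.
- locker_hinge (a point): Middle of the door's hinge axis, which runs along the locker's y at x = 0.130, z = 0.130 in the locker frame. The door is a 270 x 150 x 12 mm panel of 0.9 to 1.5 kg hung on this axis; neither held nor locked, it falls shut by its weight from every angle. Lower it in the hand.
- door (a joint): Door angle a in rad: 0 shut, growing as the lower edge swings out and up (0.79 level). Raised far enough, the stay drops in at some angle from 1.75 to 2.02, different each time and not to be read here: it must be felt. Let down up to 0.05 below that angle, the door rests locked, its weight (2 to 5 N at the bar) gone from the hand. If the weight stays in the hand, raise further and try again.
- stay_side (a point): Where the stay stands, low at the locker's right wall: a steel prop bar on a plate, worked by pins on the disc at the door's end. A shut door makes it ready to lock. Raising 0.09 rad or more (at an angle of 2.0 to 2.14) past where it dropped in tips the prop away: unlocked, no locking until the door has been shut again. To unlock surely raise to the stop, hard resistance at 2.13 to 2.23; then lower.
- handle (a point): Middle of the door's bar: round, 12 mm thick, 110 mm long along the locker's y, a post at each end, 36 mm gap to the door. In the locker frame, with f = a + 0.785: x = 0.13 - 0.13 sin f - 0.052 cos f, z = 0.13 - 0.13 cos f + 0.052 sin f. Can be pinched from straight above (closing along the locker's x) at every door angle; it turns between the fingers.
- cap: Round red pipe end cap lying flat, 104 mm across, 43 mm high, 0.1 to 0.17 kg, on the bench in front of the locker. Origin: centre of its underside. It is clear of the door with its centre at least 98 mm in (locker x). The raised door overhangs the mouth: push at the cap's near side with the tool leaning back to the robot by 10 degrees or more.
- jar: Bystander: brown sample jar with a metal lid, 55 mm across, 87 mm high, standing to the left of the cap. Origin: centre of its underside.
- lockout: Bystander: green valve lockout shaped like a dumb-bell, 113 x 70 x 67 mm, lying to the right of the cap. Origin: centre of its underside.
There are look-alikes about, which are no part of the job. What is shaped like the cap but orange is not meant.

How it is judged:
On the way, in this order (a step that is already met when the one before it is completed fails the run):
1. the door stands open on its locked stay, not touched by the robot (value of joint door above 1.6 rad and velocity of joint door between -0.05 and 0.05 rad/s and contact force between each of the fingers, the arm and locker below 0.3 N), for 0.5 s.
2. the cap has been pushed into the locker, clear of the door, which is still open (value of joint door above 1.6 rad and x of cap in the frame of locker between 0.098 and 0.2 m and y of cap in the frame of locker between -0.07 and 0.07 m and angle between cap's own z axis and vertical below 0.15 rad and height (world z) of cap below 0.02 m), for 0.2 s.
At the end, for the whole second after the job is handed in: The door is shut (within 0.05 rad) and at rest, the cap lies flat (within 0.15 rad) and at rest on the bench inside the locker, its centre 90 to 200 mm behind the mouth's front edge and within 75 mm of the locker's middle line, and the robot touches nothing of the locker (value of joint door below 0.05 rad and velocity of joint door between -0.05 and 0.05 rad/s and x of cap in the frame of locker between 0.09 and 0.2 m and y of cap in the frame of locker between -0.075 and 0.075 m and angle between cap's own z axis and vertical below 0.15 rad and height (world z) of cap below 0.02 m and linear speed of cap below 0.02 m/s and contact force between each of the fingers, the arm and locker below 0.3 N).
It fails at once if the door is let fall (faster than 3.5 rad/s downward) (velocity of joint door below -3.5 rad/s).
It fails at once if the cap is tipped over (more than 0.6 rad) (angle between cap's own z axis and vertical above 0.6 rad).
It fails at once if the jar is moved by more than 40 mm (distance of jar from where it was at the start of the episode above 0.04 m).
It fails at once if the lockout is moved by more than 40 mm (distance of lockout from where it was at the start of the episode above 0.04 m).
It also fails if it takes over 72 s, if anything falls off the work surface, if the arm or the gripper's body presses on something with over 40 N, if the wrist force passes 120 N, or if a joint passes its speed limit or range.

## Working session

There is one attempt and no reset: what is moved stays moved. The work goes in short steps, Python scripts to look and compute and a tool call to move; the robot and the scene stay as the last step left them, time stands still between calls to the robot, and variables do not carry over. Pictures are saved under pics/ and viewed, at most 10 in all, crops included, and the job is handed in when it is done.

Besides the shell and the picture viewer there is one more tool, called after "Emit:" as name(argument=value, ...), one argument or row to a line, values as JSON. jog_arm: Moves the arm, as the interface text tells. Its arguments: {"type":"object","properties":{"moves":{"type":"array"},"jaw":{"type":"number"},"squeeze":{"type":"number"}},"required":["moves"]}

```bash
mkdir -p pics; cat > h.py <<'E'
import numpy as np, cv2
from bench import env, vision
def cam(n):
    p=vision.camera_params(n); im,d=vision.camera(n); return im,d,p
def K(p,sh=(480,640)):
    f=sh[0]/2/np.tan(np.radians(p["fovy"])/2); return np.array([[f,0,p["cx"]],[0,f,p["cy"]],[0,0,1.]])
def slopes(p,uv):
    uv=np.asarray(uv,float).reshape(-1,2); k=K(p); d=(uv-[k[0,2],k[1,2]])/k[0,0]; s=d.copy()
    for _ in range(20): s=d/(1+p["k1"]*(s**2).sum(1,keepdims=True))
    return s
def ray(p,uv):
    s=slopes(p,uv); R=np.array(p["R"]); t=np.array(p["t"])
    return -R.T@t, np.c_[s,np.ones(len(s))]@R
def onplane(p,uv,z):
    c,d=ray(p,uv); return c+d*((z-c[2])/d[:,2])[:,None]
def pts(p,uv,dep):
    c,d=ray(p,uv); return c+d*np.asarray(dep).reshape(-1,1)
def cloud(p,dep):
    v,u=np.mgrid[0:480,0:640]; P=pts(p,np.c_[u.ravel(),v.ravel()],dep.ravel()).reshape(480,640,3); P[dep==0]=np.nan; return P
def save(n,im): cv2.imwrite("pics/"+n,cv2.cvtColor(im,cv2.COLOR_RGB2BGR))
E
python3 - <<'E'
from h import *
for n in("top","side"):
    im,d,p=cam(n); save(n+"1.png",im); np.savez(n+"1.npz",im=im,d=d); print(n,p["fovy"],p["k1"],np.array(p["R"]).round(3).tolist(),np.round(p["t"],3),(d>0).mean())
print(env.state())
E
```

```text
top 50.13141563904734 -0.1427284949246841 [[0.02, -0.999, 0.029], [-0.985, -0.025, -0.17], [0.171, -0.025, -0.985]] [0.056 0.548 1.097] 0.9960807291666667
side 44.29094245935222 0.05617508688691333 [[-0.96, -0.28, 0.004], [-0.223, 0.754, -0.618], [0.17, -0.594, -0.786]] [0.534 0.122 1.518] 0.9859016927083334
{'time_s': 0.1, 'q': array([ 1.13977992,  0.5219394 , -0.03632709,  1.59988975,  0.02118973,
        1.02111633, -0.11280298]), 'joint_velocities': array([ 3.02346056e-04, -8.89491327e-04, -1.11976937e-03, -2.04017457e-03,
        1.55960538e-04,  7.84182857e-05,  4.12737194e-04]), 'effort': array([ 3.16405778e-03, -9.28496933e+01,  1.98331341e+00, -3.70533693e+01,
        1.81283260e-02,  5.40891459e-03, -1.16874767e-04]), 'tcp_pos': array([ 0.22052457, -0.58450833,  0.23081458]), 'eef_rot': array([-3.14062609e+00,  5.80655118e-05,  3.60795716e-01]), 'contact_force': array([0.04106242, 0.24886745, 0.18862868]), 'ft_torque': array([-0.02200891, -0.01167094, -0.02504175]), 'gripper_force': 0.0, 'opening': 0.995677388752282}
```

View pics/top1.png

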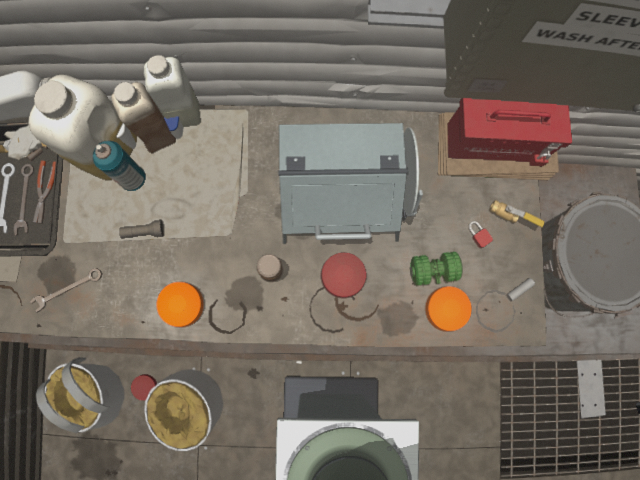

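View pics/side1.png

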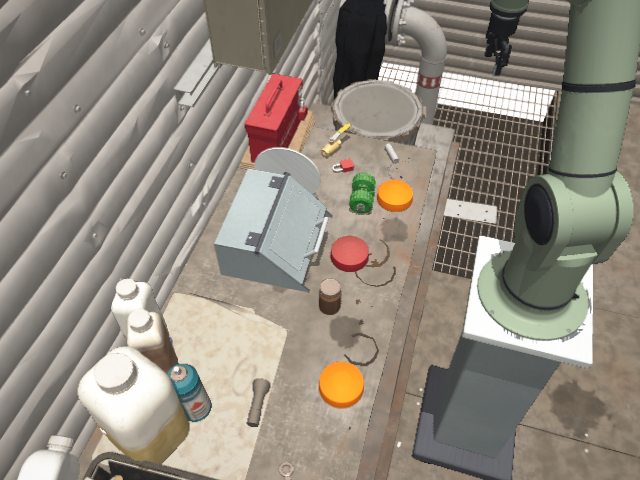

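The top view shows the locker around (343,180) with its bar at (344,236). The jar is at (269,266) and the lockout at (436,268). There are three cap candidates: red at (344,274), and orange at (179,303) and (449,309). The red one fits by colour and by standing in front of the locker. The small red disc at (143,386) is on the floor. I'll confirm with a crop and measure.

```bash
python3 - <<'E'
from h import *
z=np.load("top1.npz"); im,d=z["im"],z["d"]; p=vision.camera_params("top")
save("crop1.png",cv2.resize(im[200:330,240:480],None,fx=3,fy=3,interpolation=cv2.INTER_CUBIC))
P=cloud(p,d)
hsv=cv2.cvtColor(im,cv2.COLOR_RGB2HSV)
def comp(lo,hi,box,zmin=0.01):
    m=cv2.inRange(hsv,lo,hi)>0; b=np.zeros_like(m); b[box[1]:box[3],box[0]:box[2]]=1; m&=b&(P[...,2]>zmin); return m
for nm,lo,hi,box in(("cap",(0,80,40),(180,255,255),(310,240,380,310)),("lockout",(40,80,20),(85,255,255),(400,240,475,300)),("jar",(0,0,0),(180,255,255),(250,245,290,290))):
    m=comp(lo,hi,box); Q=P[m]; zt=np.percentile(Q[:,2],95); T=Q[Q[:,2]>zt-0.006]
    (c,r)=cv2.minEnclosingCircle(T[:,:2].astype(np.float32)); print(nm,m.sum(),"ztop",zt.round(4),"circ",np.round(c,4),round(r,4),"ext",Q.min(0).round(3),Q.max(0).round(3))
# cap ray-plane ellipse
m=comp((0,80,40),(180,255,255),(310,240,380,310),0.035).astype(np.uint8)
c=max(cv2.findContours(m,0,2)[0],key=cv2.contourArea)[:,0]; W=onplane(p,c,0.043); print("cap rays",cv2.minEnclosingCircle(W[:,:2].astype(np.float32)))
# locker top
b=np.zeros(d.shape,bool); b[110:215,260:430]=1
m=b&(abs(P[...,2]-0.13)<0.006); n,l,s,_=cv2.connectedComponentsWithStats(m.astype(np.uint8)); i=1+s[1:,4].argmax(); T=P[l==i]
print("top",len(T),np.median(T[:,2]),cv2.minAreaRect(T[:,:2].astype(np.float32)),cv2.boxPoints(cv2.minAreaRect(T[:,:2].astype(np.float32))).round(4).tolist())
# door plane points
b=np.zeros(d.shape,bool); b[175:228,295:390]=1; Q=P[b]; Q=Q[np.isfinite(Q).all(1)]
c0=np.median(Q,0)
for _ in range(4):
    u,s_,v=np.linalg.svd(Q-Q.mean(0),full_matrices=False); nn=v[2]*np.sign(v[2,2]); r=(Q-Q.mean(0))@nn; c0=Q.mean(0); Q=Q[abs(r)<max(0.003,r.std()*1.5)]
print("door n",nn.round(4),"c",c0.round(4),len(Q),"yaw",np.arctan2(-nn[1],-nn[0]))
# bar: points in front of door plane by 36-50mm
b=np.zeros(d.shape,bool); b[218:250,300:390]=1; Q=P[b]; Q=Q[np.isfinite(Q).all(1)]; h=(Q-c0)@nn; B=Q[(h>0.03)&(h<0.06)]
print("bar",len(B),B.min(0).round(3),B.max(0).round(3),"mean",B.mean(0).round(4),np.median(B,0).round(4), "h",np.percentile(h[(h>.03)&(h<.06)],[5,50,95]).round(4))
E
```

```text
cap 1593 ztop 0.0422 circ [0.4784 0.0211] 0.0435 ext [ 0.424 -0.031  0.011] [0.523 0.068 0.047]
lockout 1166 ztop 0.0655 circ [ 0.4903 -0.1899] 0.052 ext [ 0.454 -0.243  0.015] [ 0.529 -0.135  0.069]
jar 543 ztop 0.0884 circ [0.4832 0.1834] 0.0253 ext [0.456 0.156 0.012] [0.509 0.209 0.093]
cap rays ((0.47472795844078064, 0.01985219493508339), 0.042187582701444626)
top 7074 0.13096081746536914 ((0.7144343256950378, 0.02816755324602127), (0.16343364119529724, 0.2771752178668976), 1.0195708274841309) [[0.630299985408783, 0.16529999673366547], [0.635200023651123, -0.11190000176429749], [0.7986000180244446, -0.10890000313520432], [0.7936999797821045, 0.16820000112056732]]
door n [-0.6995 -0.034   0.7138] c [0.6269 0.0271 0.0903] 4329 yaw 0.048505980834635636
bar 325 [ 0.545 -0.036  0.069] [0.568 0.084 0.084] mean [0.5526 0.0255 0.0775] [0.5523 0.0278 0.0778] h [0.0351 0.0437 0.0474]
```

View pics/crop1.png

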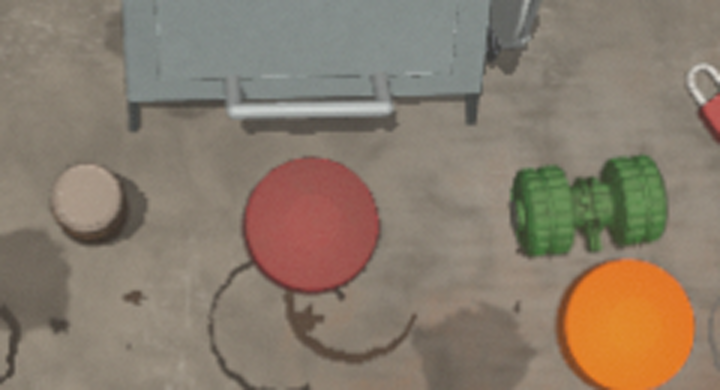

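The crop confirms the red cap at crop (312,224), which is top (344,274). The locker's front foot corners show at about crop (134,128) and (473,122). Next I'll refine the locker yaw and origin.

```bash
python3 - <<'E'
from h import *
z=np.load("top1.npz"); im,d=z["im"],z["d"]; p=vision.camera_params("top"); P=cloud(p,d)
A=onplane(p,[(240+134/3,200+128/3),(240+473/3,200+122/3)],0.0); print("feet",A.round(4),"mid",A.mean(0).round(4),"yaw",np.arctan2(A[0,0]-A[1,0],-(A[0,1]-A[1,1]))*-1 )
v=A[0]-A[1]; print("yaw feet",np.arctan2(-v[0],v[1]))
def line(Q):
    u,s,vv=np.linalg.svd(Q[:,:2]-Q[:,:2].mean(0),full_matrices=False); e=vv[0]; e=e*np.sign(e[1]); return np.arctan2(-e[0],e[1])
c0=np.array([.6269,.0271,.0903]); n=np.array([-.6995,-.034,.7138])
b=np.zeros(d.shape,bool); b[218:250,300:390]=1; h=(P-c0)@n
m=b&(h>.04)&(h<.055); Q=P[m]; Q=Q[abs(Q[:,1]-.026)<.05]; print("bar yaw",line(Q),len(Q),Q.mean(0).round(4),"yext",P[m][:,1].min(),P[m][:,1].max())
# bright bar pixels, centreline by ray-plane at z=.078
g=im[225:245,320:370].astype(float).sum(2); g=np.clip(g-np.median(g)-20,0,None); print("g")
vs=(g*np.arange(225,245)[:,None]).sum(0)/(g.sum(0)+1e-9); W=onplane(p,np.c_[np.arange(320,370),vs],0.078); print("barimg yaw",line(W),W.mean(0).round(4))
# locker left/right edges at z>.11, rear edge
b=np.zeros(d.shape,bool); b[118:170,265:420]=1
m=b&(P[...,2]>.12)&(P[...,2]<.14)
L=[];Rr=[]
for r in range(135,160):
    c=np.where(m[r])[0]
    L.append(P[r,c[0]]);Rr.append(P[r,c[-1]])
for E in(L,Rr):
    E=np.array(E); k=np.polyfit(E[:,0],E[:,1],1); print("side edge yaw",np.arctan(k[0]),E[0].round(3),E[-1].round(3))
B=[]
for c in range(290,390):
    r=np.where(m[:,c])[0]; B.append(P[r[0],c])
B=np.array(B);k=np.polyfit(B[:,1],B[:,0],1);print("rear yaw",-np.arctan(k[0]),B.mean(0).round(3))
E
```

```text
feet [[ 0.5476  0.1532  0.    ]
 [ 0.5589 -0.1099  0.    ]] mid [0.5532 0.0216 0.    ] yaw 3.098895971340787
yaw feet 0.04269668224900621
bar yaw 0.04800154542668332 224 [0.5512 0.0276 0.0782] yext -0.03597366531528408 0.08419245239494394
g
barimg yaw 0.03540621505045146 [0.5532 0.0202 0.078 ]
side edge yaw 0.08671627180724838 [0.759 0.167 0.132] [0.705 0.163 0.133]
side edge yaw 0.040262625488469594 [ 0.771 -0.106  0.127] [ 0.713 -0.108  0.133]
rear yaw 0.0501855033834886 [0.789 0.037 0.13 ]
```

Emit:
jog_arm(
  moves=[
    [[0.0263,-0.0226,0.003],[0,0,-0.1255]],
    [[0.0289,-0.0191,0.003],[0,0,-0.1255]],
    [[0.0311,-0.0153,0.003],[0,0,-0.1255]],
    [[0.0328,-0.0113,0.003],[0,0,-0.1255]],
    [[0.034,-0.0071,0.003],[0,0,-0.1255]],
    [[0.0346,-0.0028,0.003],[0,0,-0.1255]],
    [[0.0347,0.0015,0.003],[0,0,-0.1255]],
    [[0.0342,0.0058,0.003],[0,0,-0.1255]],
    [[0.0332,0.0101,0.003],[0,0,-0.1255]],
    [[0.0317,0.0141,0.003],[0,0,-0.1255]],
  ],
  jaw=0.35,
)

```text
time_s: 1.1
tcp_pos: [0.3876, -0.2791, 0.2011]
eef_rot: [-3.141, -0.0, 1.621]
contact_force: [0.9, -0.3, 0.0]
opening: 0.35
gripper_force: 0.0
```

Emit:
jog_arm(
  moves=[
    [[0.0297,0.018,0.003],[0,0,0]],
    [[0.0297,0.018,0.003],[0,0,0]],
    [[0.0297,0.018,0.003],[0,0,0]],
    [[0.0297,0.018,0.003],[0,0,0]],
    [[0.0297,0.018,0.003],[0,0,0]],
    [[0.0297,0.018,0.003],[0,0,0]],
    [[0.0297,0.018,0.003],[0,0,0]],
    [[0.0297,0.018,0.003],[0,0,0]],
    [[0.0297,0.018,0.003],[0,0,0]],
    [[0,0,0],[0,0,0]],
  ],
)

```text
time_s: 2.1
tcp_pos: [0.5382, -0.0015, 0.1738]
eef_rot: [3.141, -0.002, 1.621]
contact_force: [-0.8, -0.3, -0.1]
opening: 0.351
gripper_force: 0.0
```

Emit:
jog_arm(
  moves=[
    [[0.024,0.016,0.01],[0,0,0.005]],
    [[0,0,0],[0,0,0]],
  ],
)

```text
time_s: 2.3
tcp_pos: [0.5523, 0.0213, 0.1633]
eef_rot: [-3.141, -0.002, 1.613]
contact_force: [-0.1, -0.1, 0.4]
opening: 0.351
gripper_force: 0.0
```

```bash
python3 - <<'E'
from h import *
im,d,p=cam("wrist"); save("w1.png",im); P=cloud(p,d)
s=env.state(); print(s["tcp_pos"],s["eef_rot"],s["contact_force"])
np.savez("w1.npz",im=im,d=d)
# bar points: fwd of door plane
c0=np.array([.6269,.0271,.0903]); n=np.array([-.6995,-.034,.7138]); h=(P-c0)@n
m=(h>.03)&(h<.06)&(P[...,0]>.53)&(P[...,0]<.59)&(abs(P[...,1]-.025)<.08)&(P[...,2]>.06)&(P[...,2]<.095)
Q=P[m]; print(len(Q), Q.min(0).round(4),Q.max(0).round(4),np.median(Q,0).round(4))
B=Q[abs(Q[:,1]-.023)<.04]; k=np.polyfit(B[:,1],B[:,0],1); print("bar yaw",-np.arctan(k[0]), "x at y=.023",np.polyval(k,.023), "ztop",np.percentile(B[:,2],[5,50,95]), "x range", np.percentile(B[:,0]-np.polyval(k,B[:,1]),[2,98]))
E
```

```text
[0.55177114 0.01969495 0.1635758 ] [-3.14042429e+00 -6.50506072e-04  1.61264958e+00] [-0.94128946 -0.09929522 -1.06289981]
3808 [ 0.5455 -0.0364  0.067 ] [0.5678 0.0845 0.0827] [0.554  0.0308 0.0793]
bar yaw 0.046963773640191206 x at y=.023 0.553777175819101 ztop [0.07610159 0.07950192 0.08108318] x range [-0.00577962  0.00584058]
```

View pics/w1.png

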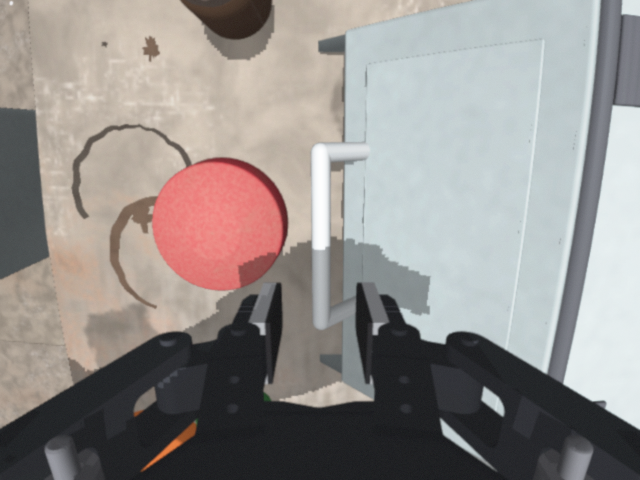

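The wrist view shows the bar at column 321, rows 150–325, centred between the open fingers. I'll go down and pinch it.

Emit:
jog_arm(
  moves=[
    [[0.004,0.002,0.02],[0,0,-0.004]],
    [[0,0,0.029],[0,0,0]],
    [[0,0,0.029],[0,0,0]],
    [[0,0,0.02],[0,0,0]],
    [[0,0,0.009],[0,0,0]],
    [[0,0,0],[0,0,0]],
  ],
)

```text
time_s: 2.95
tcp_pos: [0.5531, 0.022, 0.0567]
eef_rot: [-3.14, 0.0, 1.614]
contact_force: [-0.4, 0.2, 0.3]
opening: 0.347
gripper_force: 0.0
```

Emit:
jog_arm(
  moves=[
    [[0,0,0],[0,0,0]],
    [[0,0,0],[0,0,0]],
    [[0,0,0],[0,0,0]],
    [[0,0,0],[0,0,0]],
  ],
  jaw=0,
  squeeze=40,
)

```text
time_s: 3.35
tcp_pos: [0.5537, 0.0224, 0.0583]
eef_rot: [3.141, 0.0, 1.615]
contact_force: [-5.9, -1.9, 8.4]
opening: 0.124
gripper_force: 39.5
```

```bash
cat >> h.py <<'E'
def bar(a):
    f=a+np.pi/4; return np.array([.13-.13*np.sin(f)-.052*np.cos(f),.13-.13*np.cos(f)+.052*np.sin(f)])
def ang(x,z):  # bar locker x,z -> a
    a0=np.arctan2(*(bar(0)-.13)[::-1]); b=np.arctan2(z-.13,x-.13); return (a0-b)%(2*np.pi)
E
python3 - <<'E'
from h import *
A=np.array([0,.1,.25,.4,.55,.7,.85,1,1.15,1.3,1.45,1.6,1.7,1.8,1.85,1.9,1.95,2,2.05,2.1,2.15,2.2,2.25])
b=np.array([bar(a) for a in A])
for i in range(len(A)): print(A[i],b[i].round(4),(b[i]-b[i-1]).round(4) if i else "", ang(*b[i]).round(3))
E
```

```text
0.0 [0.0013 0.0748]  0.0
0.1 [-0.0036  0.088 ] [-0.0049  0.0131] 0.1
0.25 [-0.0083  0.1084] [-0.0048  0.0204] 0.25
0.4 [-0.01    0.1293] [-0.0017  0.0209] 0.4
0.55 [-0.0085  0.1502] [0.0015 0.0209] 0.55
0.7 [-0.004   0.1707] [0.0046 0.0205] 0.7
0.85 [0.0036 0.1903] [0.0076 0.0196] 0.85
1.0 [0.0141 0.2085] [0.0104 0.0182] 1.0
1.15 [0.0271 0.2249] [0.013  0.0164] 1.15
1.3 [0.0424 0.2392] [0.0153 0.0143] 1.3
1.45 [0.0597 0.2511] [0.0173 0.0119] 1.45
1.6 [0.0786 0.2602] [0.0189 0.0091] 1.6
1.7 [0.0919 0.2647] [0.0133 0.0045] 1.7
1.8 [0.1055 0.2679] [0.0136 0.0031] 1.8
1.85 [0.1124 0.2689] [0.0069 0.0011] 1.85
1.9 [0.1194 0.2696] [0.007  0.0007] 1.9
1.95 [0.1264 0.27  ] [0.007  0.0004] 1.95
2.0 [0.1334 0.27  ] [0.007 0.   ] 2.0
2.05 [0.1404 0.2696] [ 0.007  -0.0003] 2.05
2.1 [0.1474 0.2689] [ 0.007  -0.0007] 2.1
2.15 [0.1543 0.2679] [ 0.0069 -0.001 ] 2.15
2.2 [0.1611 0.2665] [ 0.0069 -0.0014] 2.2
2.25 [0.1679 0.2648] [ 0.0068 -0.0017] 2.25
```

Emit:
jog_arm(
  moves=[
    [[0,-0.0049,-0.0131],[0,0,0]],
    [[0,-0.0048,-0.0204],[0,0,0]],
    [[0,-0.0017,-0.0209],[0,0,0]],
    [[0,0.0015,-0.0209],[0,0,0]],
    [[0,0.0046,-0.0205],[0,0,0]],
    [[0,0.0076,-0.0196],[0,0,0]],
    [[0,0.0104,-0.0182],[0,0,0]],
    [[0,0.013,-0.0164],[0,0,0]],
    [[0,0.0153,-0.0143],[0,0,0]],
    [[0,0,0],[0,0,0]],
  ],
)

```text
time_s: 4.35
tcp_pos: [0.5919, 0.0245, 0.2255]
eef_rot: [-3.136, 0.001, 1.615]
contact_force: [-46.3, -3.5, 45.9]
opening: 0.12
gripper_force: 45.3
```

Emit:
jog_arm(
  moves=[
    [[0,0,0],[0,0,0]],
    [[0,0,0],[0,0,0]],
  ],
)

```text
time_s: 4.55
tcp_pos: [0.5903, 0.0244, 0.2241]
eef_rot: [-3.135, 0.002, 1.615]
contact_force: [-44.9, -2.9, 41.9]
opening: 0.12
gripper_force: 44.9
```

Emit:
jog_arm(
  moves=[
    [[0,-0.003,-0.0033],[0,0,0]],
    [[0,0,0],[0,0,0]],
    [[0,0,0],[0,0,0]],
  ],
)

```text
time_s: 4.85
tcp_pos: [0.5912, 0.0244, 0.2256]
eef_rot: [3.141, -0.0, 1.615]
contact_force: [-0.3, 0.9, -7.0]
opening: 0.117
gripper_force: 42.2
```

Emit:
jog_arm(
  moves=[
    [[0,0.0151,-0.0113],[0,0,0]],
    [[0,0.0184,-0.0101],[0,0,0]],
    [[0,0.0197,-0.0073],[0,0,0]],
    [[0,0,0],[0,0,0]],
    [[0,0,0],[0,0,0]],
    [[0,0,0],[0,0,0]],
  ],
)

```text
time_s: 5.45
tcp_pos: [0.6447, 0.0268, 0.2558]
eef_rot: [3.14, -0.0, 1.615]
contact_force: [-6.2, -0.2, 12.0]
opening: 0.121
gripper_force: 42.6
```

Emit:
jog_arm(
  moves=[
    [[0,0.006,-0.0022],[0,0,0]],
    [[0,0.005,-0.0015],[0,0,0]],
    [[0,0,0],[0,0,0]],
    [[0,0,0],[0,0,0]],
  ],
)

```text
time_s: 5.85
tcp_pos: [0.6556, 0.0274, 0.2587]
eef_rot: [3.141, -0.0, 1.615]
contact_force: [-5.1, 0.7, 7.4]
opening: 0.121
gripper_force: 41.8
```

Emit:
jog_arm(
  moves=[
    [[0,-0.005,0.0012],[0,0,0]],
    [[0,-0.005,0.0015],[0,0,0]],
    [[0,0,0],[0,0,0]],
    [[0,0,0],[0,0,0]],
  ],
)

```text
time_s: 6.25
tcp_pos: [0.6457, 0.027, 0.2563]
eef_rot: [3.14, -0.0, 1.615]
contact_force: [-5.2, -0.5, 9.9]
opening: 0.115
gripper_force: 42.1
```

Emit:
jog_arm(
  moves=[
    [[0,0.006,-0.002],[0,0,0]],
    [[0,0.006,-0.0015],[0,0,0]],
    [[0,0.006,-0.001],[0,0,0]],
    [[0,0,0],[0,0,0]],
    [[0,0,0],[0,0,0]],
  ],
)

```text
time_s: 6.75
tcp_pos: [0.664, 0.0278, 0.2603]
eef_rot: [3.141, -0.0, 1.615]
contact_force: [-5.5, -0.2, 7.9]
opening: 0.118
gripper_force: 41.7
```

Emit:
jog_arm(
  moves=[
    [[0,-0.004,0.0006],[0,0,0]],
    [[0,0,0],[0,0,0]],
    [[0,0,0],[0,0,0]],
  ],
)

```text
time_s: 7.05
tcp_pos: [0.6598, 0.0276, 0.2596]
eef_rot: [3.141, -0.0, 1.615]
contact_force: [-4.8, 0.3, 6.9]
opening: 0.118
gripper_force: 41.7
```

Emit:
jog_arm(
  moves=[
    [[0,-0.004,0.0008],[0,0,0]],
    [[0,0,0],[0,0,0]],
    [[0,0,0],[0,0,0]],
  ],
)

```text
time_s: 7.35
tcp_pos: [0.656, 0.0274, 0.2589]
eef_rot: [3.141, -0.0, 1.615]
contact_force: [-4.9, 0.7, 7.7]
opening: 0.118
gripper_force: 41.7
```

Emit:
jog_arm(
  moves=[
    [[0,-0.004,0.001],[0,0,0]],
    [[0,0,0],[0,0,0]],
    [[0,0,0],[0,0,0]],
  ],
)

```text
time_s: 7.65
tcp_pos: [0.6522, 0.0272, 0.2582]
eef_rot: [3.14, -0.0, 1.615]
contact_force: [-4.9, 0.8, 9.3]
opening: 0.121
gripper_force: 41.8
```

Emit:
jog_arm(
  moves=[
    [[0,-0.004,0.001],[0,0,0]],
    [[0,0,0],[0,0,0]],
    [[0,0,0],[0,0,0]],
  ],
)

```text
time_s: 7.95
tcp_pos: [0.6483, 0.0271, 0.2572]
eef_rot: [3.14, -0.0, 1.615]
contact_force: [-2.7, 1.1, 8.1]
opening: 0.116
gripper_force: 41.9
```

Emit:
jog_arm(
  moves=[
    [[0,-0.002,0.0006],[0,0,0]],
    [[0,0,0],[0,0,0]],
    [[0,0,0],[0,0,0]],
  ],
)

```text
time_s: 8.25
tcp_pos: [0.6461, 0.027, 0.2564]
eef_rot: [3.14, -0.0, 1.615]
contact_force: [-5.3, 1.3, 7.7]
opening: 0.122
gripper_force: 42.0
```

Emit:
jog_arm(
  moves=[
    [[0,0.007,-0.0018],[0,0,0]],
    [[0,0.007,-0.0014],[0,0,0]],
    [[0,0.006,-0.001],[0,0,0]],
    [[0,0.006,-0.0007],[0,0,0]],
    [[0,0,0],[0,0,0]],
    [[0,0,0],[0,0,0]],
  ],
)

```text
time_s: 8.85
tcp_pos: [0.6721, 0.0282, 0.261]
eef_rot: [3.14, -0.0, 1.615]
contact_force: [-3.2, 1.2, 6.3]
opening: 0.114
gripper_force: 41.9
```

Emit:
jog_arm(
  moves=[
    [[0,-0.004,0.0004],[0,0,0]],
    [[0,0,0],[0,0,0]],
    [[0,0,0],[0,0,0]],
  ],
)

```text
time_s: 9.15
tcp_pos: [0.668, 0.028, 0.2606]
eef_rot: [3.14, -0.0, 1.615]
contact_force: [-2.6, 1.3, 6.5]
opening: 0.117
gripper_force: 41.9
```

Emit:
jog_arm(
  moves=[
    [[0,-0.004,0.0006],[0,0,0]],
    [[0,0,0],[0,0,0]],
    [[0,0,0],[0,0,0]],
  ],
)

```text
time_s: 9.45
tcp_pos: [0.6645, 0.0278, 0.2602]
eef_rot: [3.139, -0.0, 1.615]
contact_force: [0.0, 1.4, 8.0]
opening: 0.117
gripper_force: 42.0
```

Emit:
jog_arm(
  moves=[
    [[0,-0.003,0.0005],[0,0,0]],
    [[0,0,0],[0,0,0]],
    [[0,0,0],[0,0,0]],
  ],
)

```text
time_s: 9.75
tcp_pos: [0.6625, 0.0278, 0.26]
eef_rot: [3.137, -0.001, 1.615]
contact_force: [7.7, 1.1, 5.7]
opening: 0.124
gripper_force: 41.9
```

Emit:
jog_arm(
  moves=[
    [[0,-0.002,0.0003],[0,0,0]],
    [[0,0,0],[0,0,0]],
    [[0,0,0],[0,0,0]],
  ],
)

```text
time_s: 10.05
tcp_pos: [0.6613, 0.0277, 0.2599]
eef_rot: [3.135, -0.001, 1.615]
contact_force: [12.4, 2.3, 3.4]
opening: 0.119
gripper_force: 41.7
```

Lowering now meets about 12 N of resistance, so the stay is in. I'll take the load off and open only slightly first to verify.

Emit:
jog_arm(
  moves=[
    [[0,0.002,-0.0004],[0,0,0]],
    [[0,0,0],[0,0,0]],
    [[0,0,0],[0,0,0]],
    [[0,0,0],[0,0,0]],
  ],
  jaw=0.25,
)

```text
time_s: 10.45
tcp_pos: [0.6607, 0.0273, 0.2585]
eef_rot: [-3.141, 0.0, 1.615]
contact_force: [-0.0, 0.1, -0.4]
opening: 0.25
gripper_force: 0.0
```

Emit:
jog_arm(
  moves=[
    [[0,-0.002,0],[0,0,0]],
    [[0,0,0],[0,0,0]],
    [[0,0,0],[0,0,0]],
  ],
)

```text
time_s: 10.75
tcp_pos: [0.6589, 0.0272, 0.2586]
eef_rot: [3.141, 0.0, 1.615]
contact_force: [2.3, 1.1, -1.6]
opening: 0.247
gripper_force: 1.1
```

The stay is locked: there is no force with the jaw slack. I'll clear the bar, then back off while turning the fingers.

Emit:
jog_arm(
  moves=[
    [[0,0.004,0],[0,0,0]],
    [[0,0,-0.01],[0,0,0]],
    [[0,0,-0.03],[0,0,0]],
    [[0,0,-0.04],[0,0,0]],
    [[0,0,0],[0,0,0]],
    [[0,0,0],[0,0,0]],
    [[0,0,0],[0,0,0]],
    [[0,0,0],[0,0,0]],
    [[0,0,0],[0,0,0]],
  ],
  jaw=0.3,
)

```text
time_s: 11.65
tcp_pos: [0.6627, 0.0274, 0.3379]
eef_rot: [-3.14, 0.0, 1.615]
contact_force: [-0.6, -0.7, -0.7]
opening: 0.301
gripper_force: 0.0
```

Emit:
jog_arm(
  moves=[
    [[0,-0.028,0],[0,0,0.147]],
    [[-0.0041,-0.0277,0],[0,0,0.147]],
    [[-0.0081,-0.0268,0],[0,0,0.147]],
    [[-0.012,-0.0253,0],[0,0,0.147]],
    [[-0.0155,-0.0233,0],[0,0,0.147]],
    [[-0.0188,-0.0208,0],[0,0,0.147]],
    [[-0.0216,-0.0178,0],[0,0,0.147]],
    [[-0.024,-0.0144,0],[0,0,0.147]],
    [[-0.0259,-0.0107,0],[0,0,0.147]],
    [[-0.0271,-0.0069,0],[0,0,0.147]],
  ],
  jaw=0.65,
)

```text
time_s: 12.65
tcp_pos: [0.3819, 0.015, 0.3384]
eef_rot: [-3.142, 0.0, 0.139]
contact_force: [-0.5, 0.3, 0.2]
opening: 0.65
gripper_force: 0.0
```

```bash
python3 - <<'E'
from h import *
im,d,p=cam("top"); save("top2.png",im); P=cloud(p,d); s=env.state(); print(s["time_s"],s["tcp_pos"],s["eef_rot"],s["q"].round(3))
hsv=cv2.cvtColor(im,cv2.COLOR_RGB2HSV); m=(cv2.inRange(hsv,(0,80,40),(5,255,255))|cv2.inRange(hsv,(172,80,40),(180,255,255)))>0
b=np.zeros_like(m); b[235:315,305:385]=1; Q=P[m&b]; print(len(Q),Q.min(0),Q.max(0))
E
```

```text
12.7 [0.37852227 0.0146995  0.33844616] [3.14106207e+00 1.36314127e-03 1.28015952e-01] [ 1.150e-01  5.000e-03 -3.100e-01  2.018e+00  2.000e-03  1.120e+00
 -1.639e+00]
113 [nan nan nan] [nan nan nan]
```

Emit:
jog_arm(
  moves=[
    [[0.008,-0.002,0],[0,0,0.083]],
    [[0.008,0,0],[0,0.13,0]],
    [[0,0,0],[0,0.13,0]],
    [[-0.0092,0,0.0347],[0,0,0]],
    [[-0.0092,0,0.0347],[0,0,0]],
    [[-0.0092,0,0.0347],[0,0,0]],
    [[-0.0092,0,0.0347],[0,0,0]],
    [[-0.0092,0,0.0347],[0,0,0]],
    [[-0.0092,0,0.0347],[0,0,0]],
    [[0,0,0],[0,0,0]],
  ],
)

```text
time_s: 13.7
tcp_pos: [0.3997, 0.0156, 0.1401]
eef_rot: [3.131, -0.25, 0.065]
contact_force: [0.0, -0.2, 1.0]
opening: 0.654
gripper_force: 0.0
```

```bash
python3 - <<'E'
from h import *
im,d,p=cam("side"); save("side2.png",im); s=env.state(); print(s["time_s"],s["tcp_pos"],s["eef_rot"],s["q"].round(3))
P=cloud(p,d); hsv=cv2.cvtColor(im,cv2.COLOR_RGB2HSV); m=(cv2.inRange(hsv,(0,100,40),(5,255,255))|cv2.inRange(hsv,(172,100,40),(180,255,255)))>0
b=np.zeros_like(m); b[225:285,320:380]=1; m&=b; Q=P[m]; Q=Q[np.isfinite(Q).all(1)]; print(len(Q),Q.min(0).round(3),Q.max(0).round(3))
E
```

```text
13.75 [0.40001687 0.01544446 0.14136188] [ 3.13154764 -0.25155941  0.06305109] [ 0.1    0.251 -0.376  2.425  0.571  0.278 -2.299]
1107 [ 0.424 -0.033 -0.007] [0.525 0.073 0.049]
```

View pics/side2.png

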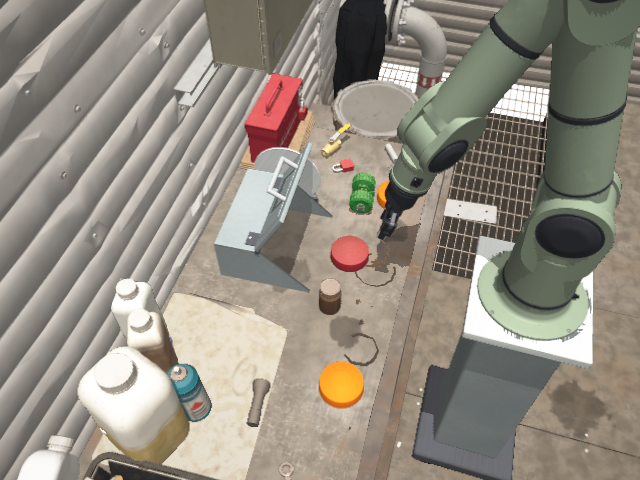

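Side view: the door stands open (bar near (285,160)), and the cap is untouched at (350,253). The lean this close hits joint limits (q4 = 2.425). I'll stand upright first, descend, start the push vertical, and lean as it goes out.

Emit:
jog_arm(
  moves=[
    [[0,0,0],[0,-0.126,0]],
    [[0,0,0],[0,-0.126,0]],
    [[0.004,-0.001,0],[0,0,0.016]],
    [[0,0,0.03],[0,0,0]],
    [[0,0,0.03],[0,0,0]],
    [[0,0,0.03],[0,0,0]],
    [[0,0,0],[0,0,0]],
    [[0,0,0],[0,0,0]],
  ],
)

```text
time_s: 14.55
tcp_pos: [0.4047, 0.0161, 0.0531]
eef_rot: [3.132, -0.003, 0.045]
contact_force: [0.2, 0.3, 0.4]
opening: 0.651
gripper_force: 0.0
```

```bash
python3 - <<'E'
from h import *
s=env.state(); print(s["time_s"],s["tcp_pos"],s["eef_rot"],s["q"].round(3))
E
```

```text
14.55 [0.40473045 0.01607639 0.05312301] [ 3.13167328e+00 -3.09491824e-03  4.45381967e-02] [ 0.107  0.539 -0.38   2.277  0.53   0.408 -2.243]
```

Emit:
jog_arm(
  moves=[
    [[0,-0.001,0.02],[0,0,0]],
    [[0,0,0.016],[0,0,0]],
    [[0.005,0,0],[0,0,0]],
    [[0.008,0,0],[0,0,0]],
    [[0.01,0,0],[0,0,0]],
    [[0.01,0,0],[0,0,0]],
    [[0.01,0,0],[0,0,0]],
    [[0.01,0,0],[0,0,0]],
    [[0.01,0,0],[0,0,0]],
    [[0.01,0,0],[0,0,0]],
  ],
)

```text
time_s: 15.55
tcp_pos: [0.4785, 0.0196, 0.0162]
eef_rot: [3.131, -0.002, 0.044]
contact_force: [-2.5, -0.5, 3.6]
opening: 0.65
gripper_force: 2.2
```

```bash
python3 - <<'E'
from h import *
s=env.state(); print(s["time_s"],s["tcp_pos"],s["eef_rot"],s["q"].round(3))
im,d,p=cam("side"); P=cloud(p,d); hsv=cv2.cvtColor(im,cv2.COLOR_RGB2HSV); m=(cv2.inRange(hsv,(0,100,40),(5,255,255))|cv2.inRange(hsv,(172,100,40),(180,255,255)))>0
b=np.zeros_like(m); b[205:285,270:380]=1; m&=b&(P[...,2]>.02)&(P[...,2]<.06); Q=P[m]; print(len(Q),Q.min(0).round(3),Q.max(0).round(3))
E
```

```text
15.55 [0.47848614 0.01959757 0.01618147] [ 3.13139072e+00 -2.11341972e-03  4.40169998e-02] [ 0.101  0.681 -0.359  2.104  0.561  0.45  -2.225]
788 [ 0.488 -0.029  0.02 ] [0.579 0.077 0.049]
```

Emit:
jog_arm(
  moves=[
    [[0.01,0,0],[0,0.06,0]],
    [[0.01,0,0.0006],[0,0.06,0]],
    [[0.01,0,0.0012],[0,0.06,0]],
    [[0.01,0,0.0018],[0,0.06,0]],
    [[0.0097,0,0.0024],[0,0.06,0]],
    [[0,0,0],[0,0,0]],
  ],
)

```text
time_s: 16.2
tcp_pos: [0.5461, 0.0202, 0.039]
eef_rot: [3.135, -0.263, 0.047]
contact_force: [0.8, -0.5, 0.5]
opening: 0.651
gripper_force: 0.0
```

```bash
python3 - <<'E'
from h import *
s=env.state(); print(s["time_s"],s["tcp_pos"],s["eef_rot"],s["q"].round(3))
E
```

```text
16.2 [0.54613551 0.02015741 0.03904517] [ 3.1352686  -0.26290341  0.04696868] [-0.056  0.625 -0.146  2.153  0.855  0.161 -2.52 ]
```

```bash
python3 - <<'E'
from h import *
im,d,p=cam("side"); save("side3.png",cv2.resize(im[120:320,220:460],None,fx=3,fy=3)); P=cloud(p,d); hsv=cv2.cvtColor(im,cv2.COLOR_RGB2HSV); m=(cv2.inRange(hsv,(0,100,40),(5,255,255))|cv2.inRange(hsv,(172,100,40),(180,255,255)))>0
b=np.zeros_like(m); b[205:285,250:380]=1; m&=b&(P[...,2]>.02)&(P[...,2]<.06); Q=P[m]; print(len(Q),Q.min(0).round(3),Q.max(0).round(3),np.percentile(Q[:,2],[50,90]))
E
```

```text
734 [ 0.519 -0.028  0.02 ] [0.62  0.076 0.051] [0.03431741 0.04233164]
```

View pics/side3.png

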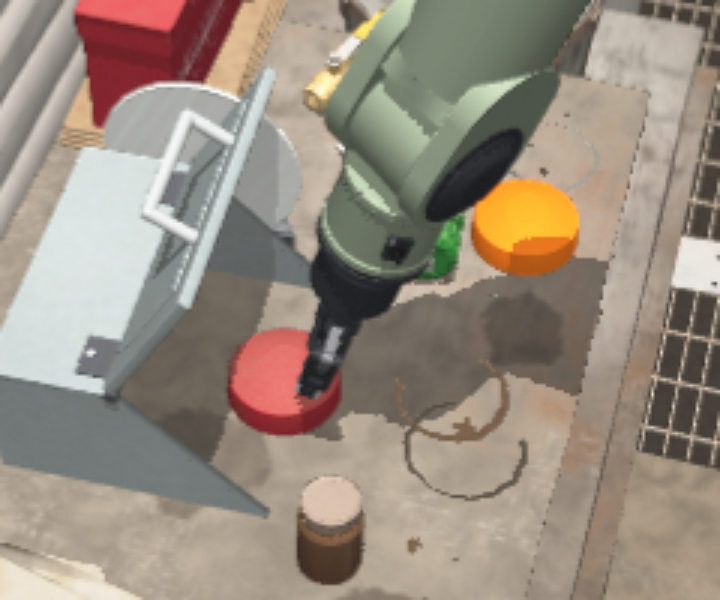

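Side crop: the cap is still flat at crop (288,385), half under the fingertips. The lean ran into the wrist limits (q6 0.16, q7 −2.52). I'll fit a small kinematic model from the logged poses and pick a workable wrist branch.

```bash
cat > fk.py <<'E'
import numpy as np, itertools
from scipy.spatial.transform import Rotation as Ro
from scipy.optimize import least_squares
D=[([1.13978,.52194,-.03633,1.59989,.02119,1.02112,-.1128],[.22052,-.58451,.23081],[-3.14063,0,.3608]),
([.115,.005,-.31,2.018,.002,1.12,-1.639],[.37852,.0147,.33845],[3.14106,.00136,.12802]),
([.1,.251,-.376,2.425,.571,.278,-2.299],[.40002,.01544,.14136],[3.13155,-.25156,.06305]),
([.107,.539,-.38,2.277,.53,.408,-2.243],[.40473,.01608,.05312],[3.13167,-.0031,.04454]),
([.101,.681,-.359,2.104,.561,.45,-2.225],[.47849,.0196,.01618],[3.13139,-.00211,.04402]),
([-.056,.625,-.146,2.153,.855,.161,-2.52],[.54614,.02016,.03905],[3.13527,-.2629,.04697])]
def fk(q,s,L,full=True):
    h,L1,L2,Lt,y0,e1,e2=L
    R=Ro.identity(); p=np.array([0,0,h]); 
    for i,ax in enumerate("zyzyzyz"):
        R=R*Ro.from_euler(ax,s[i]*q[i]+(y0 if i==6 else 0))
        if i==2: p=p+R.apply([e1,0,L1])
        if i==3: p=p+R.apply([e2,0,0])
        if i==4: p=p+R.apply([0,0,L2])
        if i==6: p=p+R.apply([0,0,Lt])
    return p,R
def res(L,s):
    r=[]
    for q,t,e in D:
        p,R=fk(q,s,L); r+=list((p-t)*5); r+=list((R.inv()*Ro.from_euler("xyz",e)).as_rotvec())
    return np.array(r)
if __name__=="__main__":
    best=None
    for sg in itertools.product([1,-1],repeat=4):
        s=[sg[0],1,sg[1],1,sg[2],1,sg[3]]
        for y0 in(0,1.57,3.14,-1.57):
            o=least_squares(res,[.35,.4,.4,.25,y0,0,0],args=(s,),max_nfev=60)
            if best is None or o.cost<best[0]: best=(o.cost,s,o.x)
    print(best[0],best[1],best[2].round(4)); r=res(best[2],best[1]).reshape(6,6); print(np.abs(r).max(1).round(4))
    np.savez("fk.npz",s=best[1],L=best[2])
E
timeout 200 python3 fk.py
```

```text
0.20912541364645204 [-1, 1, -1, 1, -1, 1, -1] [ 0.3105  0.616   0.4315  0.4026  1.5705 -0.0473  0.0118]
[0.2703 0.2504 0.211  0.1975 0.1982 0.2641]
```

```bash
cat > fk2.py <<'E'
from fk import *
s=[-1,1,-1,1,-1,1,-1]
# signs of q3,q5: check orientation only
for s3 in(1,-1):
  for s5 in(1,-1):
    for s7 in(1,-1):
      s=[-1,1,s3,1,s5,1,s7]
      f=lambda y:np.concatenate([(fk(q,s,[0,0,0,0,y[0],0,0])[1].inv()*Ro.from_euler("xyz",e)).as_rotvec() for q,t,e in D])
      o=min((least_squares(f,[y]) for y in(0,1.5,3,-1.5)),key=lambda o:o.cost); print(s,o.x,o.cost,np.abs(o.fun).max())
s=[-1,1,-1,1,-1,1,-1]
# linear position fit: p=sum of R columns * offsets
A=[];b=[]
for q,t,e in D:
    R=Ro.identity(); cols=[]
    for i,ax in enumerate("zyzyzyz"):
        R=R*Ro.from_euler(ax,s[i]*q[i]+(1.5705 if i==6 else 0)); M=R.as_matrix()
        if i==0: cols+=[[0,0,1],M[:,0],M[:,1]]
        if i==2: cols+=[M[:,2]]
        if i==4: cols+=[M[:,2]]
        if i==5: cols+=[M[:,0],M[:,2]]
    A.append(np.array(cols).T); b.append(t)
A=np.vstack(A); b=np.concatenate(b); x,_,_,sv=np.linalg.lstsq(A,b,rcond=None); print(x.round(4),sv.round(3),np.abs(A@x-b).max())
E
timeout 100 python3 fk2.py
```

```text
[-1, 1, 1, 1, 1, 1, 1] [3.982839] 3.1645798752378895 2.2716113011288477
[-1, 1, 1, 1, 1, 1, -1] [0.30329978] 1.3516307610959992 1.1823279180473234
[-1, 1, 1, 1, -1, 1, 1] [-0.44360714] 4.329029144133942 2.176694154509321
[-1, 1, 1, 1, -1, 1, -1] [1.11152343] 0.4402694304769903 0.4152341932868199
[-1, 1, -1, 1, 1, 1, 1] [-0.78982206] 4.233229791166368 2.5637197734921493
[-1, 1, -1, 1, 1, 1, -1] [0.76530694] 1.3758327534531904 0.8864071294416658
[-1, 1, -1, 1, -1, 1, 1] [6.29731522] 2.7629732034688663 1.7822676333936498
[-1, 1, -1, 1, -1, 1, -1] [1.57051767] 1.6013802735287874e-06 0.0008965056831375683
[ 0.3226  0.0114 -0.0569  0.5247  0.4217  0.0012  0.3287] [4.519 3.757 2.525 0.739 0.594 0.401 0.184] 0.005767962655617076
```

```bash
cat > ik.py <<'E'
from fk import D,Ro,np,least_squares
s=[-1,1,-1,1,-1,1,-1]
def basis(q):
    R=Ro.identity(); c=[]
    for i,ax in enumerate("zyzyzyz"):
        R=R*Ro.from_euler(ax,s[i]*q[i]+(1.5705 if i==6 else 0)); M=R.as_matrix()
        if i==0: c+=[[0,0,1],M[:,0],M[:,1]]
        if i==2: c+=[M[:,2],M[:,1]]
        if i==4: c+=[M[:,2]]
        if i==5: c+=[M[:,2]]
    return np.array(c).T,R
A=np.vstack([basis(d[0])[0] for d in D]); b=np.concatenate([d[1] for d in D]); X=np.linalg.lstsq(A,b,rcond=None)[0]
lo=np.array([-2.91,-.3,-1.5,.17,-1.26,.16,-2.52]);hi=np.array([2.91,2.13,1.42,2.43,4.41,1.93,2.52])
def ik(pos,R,q0):
    def f(q):
        B,Rq=basis(q); return np.r_[(B@X-pos)*10,(Rq.inv()*R).as_rotvec()*3,(q-q0)*.01]
    o=least_squares(f,np.clip(q0,lo+.01,hi-.01),bounds=(lo,hi)); B,Rq=basis(o.x); return o.x,np.linalg.norm(B@X-pos),(Rq.inv()*R).magnitude()
def pose(xl,z,lean,psi,side=0.):
    R=Ro.from_euler("z",.047)*Ro.from_euler("y",-lean)*Ro.from_euler("z",psi)*Ro.from_euler("x",np.pi)
    return np.array([.5525+xl*.9989,.024+xl*.047,z]),R
if __name__=="__main__":
    print(X.round(4),np.abs(A@X-b).max())
    for psi,q7,nm in((0,-1.6,"y-close"),(np.pi,1.55,"y-close flipped"),(np.pi,-1.6,"q5=pi"),(1.57,-.1,"x-close")):
        for xl,lean in((-.05,0),(-.03,0),(0,.15),(0,.3),(.03,.2),(.03,.3),(.06,.3),(.09,.3),(.09,.45)):
            p,R=pose(xl,.018,lean,psi); r=min((ik(p,R,np.array([0,.7,q3,1.9,np.pi if nm=="q5=pi" else 0,.4,q7])) for q3 in(-.4,0,.4)),key=lambda r:r[1]+r[2]*.2)
            print(nm,xl,lean,r[0].round(2),round(r[1],4),round(r[2],3))
E
timeout 300 python3 ik.py
```

```text
[ 3.198e-01  2.000e-04 -2.050e-02  5.298e-01 -3.850e-02  4.205e-01
  3.274e-01] 0.0003621267423182268
y-close -0.05 0 [-0.21  0.68  0.06  2.06 -0.1   0.4  -1.59] 0.0 0.0
y-close -0.03 0 [-0.21  0.7   0.07  2.01 -0.1   0.44 -1.59] 0.0 0.0
y-close 0 0.15 [-0.2   0.69  0.06  2.06 -0.08  0.25 -1.61] 0.0 0.0
y-close 0 0.3 [-0.39  0.7   0.29  2.15 -1.26  0.16 -0.47] 0.0054 0.037
y-close 0.03 0.2 [-0.2   0.71  0.06  2.02 -0.07  0.22 -1.61] 0.0 0.0
y-close 0.03 0.3 [-0.38  0.73  0.29  2.1  -1.26  0.16 -0.48] 0.0018 0.013
y-close 0.06 0.3 [-0.06  0.72 -0.13  2.02  0.82  0.16 -2.46] 0.0 0.0
y-close 0.09 0.3 [-0.14  0.74 -0.02  1.94  0.26  0.16 -1.92] 0.0 0.0
y-close 0.09 0.45 [-0.36  0.76  0.29  1.99 -1.26  0.16 -0.48] 0.0116 0.088
y-close flipped -0.05 0 [-0.21  0.68  0.06  2.06 -0.1   0.4   1.55] 0.0 0.0
y-close flipped -0.03 0 [-0.21  0.7   0.07  2.01 -0.11  0.44  1.56] 0.0 0.0
y-close flipped 0 0.15 [-0.2   0.69  0.06  2.06 -0.08  0.25  1.54] 0.0 0.0
y-close flipped 0 0.3 [ 0.19  0.71 -0.47  2.16  1.51  0.33  0.02] 0.0 0.0
y-close flipped 0.03 0.2 [-0.2   0.71  0.06  2.02 -0.08  0.22  1.53
[... 833 characters left out ...]
68  0.34] 0.0 0.0
q5=pi 0.09 0.45 [-0.33  0.77  0.23  2.07  3.74  0.16 -2.34] 0.0 0.0
x-close -0.05 0 [-0.2   0.68  0.05  2.06 -0.07  0.4  -0.04] 0.0 0.0
x-close -0.03 0 [-0.19  0.7   0.05  2.01 -0.08  0.44 -0.04] 0.0 0.0
x-close 0 0.15 [-0.19  0.69  0.05  2.05 -0.05  0.25 -0.07] 0.0 0.0
x-close 0 0.3 [ 0.19  0.71 -0.47  2.16  1.51  0.32 -1.55] 0.0 0.0
x-close 0.03 0.2 [-0.19  0.71  0.05  2.02 -0.04  0.22 -0.07] 0.0 0.0
x-close 0.03 0.3 [-0.03  0.7  -0.18  2.09  1.19  0.16 -1.26] 0.0 0.0
x-close 0.06 0.3 [-0.06  0.72 -0.13  2.02  0.82  0.16 -0.89] 0.0 0.0
x-close 0.09 0.3 [-0.14  0.74 -0.02  1.94  0.26  0.16 -0.36] 0.0 0.0
x-close 0.09 0.45 [ 0.41  0.88 -0.79  2.03  1.78  0.58 -1.64] 0.0 0.0
```

The model fits to 0.4 mm. With the gripper turned half a turn (q7 around +1), the lean is comfortable, so I'll lift, straighten and turn it.

Emit:
jog_arm(
  moves=[
    [[0,0,-0.03],[0,0,0]],
    [[0,0,-0.03],[0,0,0]],
    [[0,0,-0.02],[0,-0.13,0]],
    [[-0.015,0,0],[0,-0.13,0]],
    [[-0.025,0,0],[0,0,0]],
    [[0,0,0],[0,0,-0.1496]],
    [[0,0,0],[0,0,-0.1496]],
    [[0,0,0],[0,0,-0.1496]],
    [[0,0,0],[0,0,-0.1496]],
    [[0,0,0],[0,0,-0.1496]],
  ],
)

```text
time_s: 17.25
tcp_pos: [0.4849, 0.0163, 0.1071]
eef_rot: [3.117, -0.008, 0.797]
contact_force: [-0.5, 0.5, 0.2]
opening: 0.653
gripper_force: 0.0
```

Emit:
jog_arm(
  moves=[
    [[0,0,0],[0,0,-0.1496]],
    [[0,0,0],[0,0,-0.1496]],
    [[0,0,0],[0,0,-0.1496]],
    [[0,0,0],[0,0,-0.1496]],
    [[0,0,0],[0,0,-0.1496]],
    [[0,0,0],[0,0,-0.1496]],
    [[0,0,0],[0,0,-0.1496]],
    [[0,0,0],[0,0,-0.1496]],
    [[0,0,0],[0,0,-0.1496]],
    [[0,0,0],[0,0,-0.1496]],
  ],
)

```text
time_s: 18.25
tcp_pos: [0.4848, 0.0162, 0.1072]
eef_rot: [3.132, 0.024, 2.293]
contact_force: [-0.2, -0.0, -0.5]
opening: 0.647
gripper_force: 0.0
```

Emit:
jog_arm(
  moves=[
    [[0,0,0],[0,0,-0.1496]],
    [[0,0,0],[0,0,-0.1496]],
    [[0,0,0],[0,0,-0.1496]],
    [[0,0,0],[0,0,-0.1496]],
    [[0,0,0],[0,0,-0.1496]],
    [[0,0,0],[0,0,-0.1496]],
    [[0,0,0],[0,0,0]],
  ],
)

```text
time_s: 18.95
tcp_pos: [0.4848, 0.0162, 0.1069]
eef_rot: [-3.13, 0.022, -3.095]
contact_force: [0.3, -0.6, -0.6]
opening: 0.651
gripper_force: 0.0
```

```bash
python3 - <<'E'
from h import *
s=env.state(); print(s["time_s"],s["tcp_pos"],s["eef_rot"],s["q"].round(3))
im,d,p=cam("side"); P=cloud(p,d); hsv=cv2.cvtColor(im,cv2.COLOR_RGB2HSV); m=(cv2.inRange(hsv,(0,100,40),(5,255,255))|cv2.inRange(hsv,(172,100,40),(180,255,255)))>0
b=np.zeros_like(m); b[205:285,250:380]=1; m&=b&(P[...,2]>.02)&(P[...,2]<.06); Q=P[m]; print(len(Q),Q.min(0).round(3),Q.max(0).round(3))
E
```

```text
18.95 [0.48476448 0.01618568 0.10692588] [-3.12986784  0.02223659 -3.09492909] [ 0.704  0.839 -1.262  2.046  0.994  1.038  0.55 ]
937 [ 0.52  -0.029  0.02 ] [0.621 0.076 0.049]
```

Emit:
jog_arm(
  moves=[
    [[-0.008,0.0045,0],[0,-0.11,0]],
    [[0,0,0],[0,-0.11,0]],
    [[0.0072,0,0.0291],[0,0,0]],
    [[0.0072,0,0.0291],[0,0,0]],
    [[0.0072,0,0.0291],[0,0,0]],
    [[0,0,0],[0,0,0]],
  ],
)

```text
time_s: 19.6
tcp_pos: [0.4917, 0.0197, 0.0149]
eef_rot: [-3.129, 0.239, -3.098]
contact_force: [0.1, 0.2, 0.1]
opening: 0.65
gripper_force: 0.0
```

```bash
python3 - <<'E'
from h import *
s=env.state(); print(s["time_s"],s["tcp_pos"],s["eef_rot"],s["q"].round(3))
E
```

```text
19.6 [0.4916662  0.01972215 0.01495   ] [-3.12922206  0.23949033 -3.09760537] [ 0.601  0.914 -1.073  2.24   1.561  0.801  0.054]
```

Emit:
jog_arm(
  moves=[
    [[-0.0097,0.001,0.0024],[0,-0.02,0]],
    [[-0.0097,0,0.0026],[0,-0.02,0]],
    [[-0.0096,0,0.0028],[0,-0.02,0]],
    [[-0.0096,0,0.003],[0,-0.02,0]],
    [[-0.0095,0,0.0032],[0,-0.02,0]],
    [[-0.0094,0,0.0034],[0,0,0]],
    [[-0.0094,0,0.0034],[0,0,0]],
    [[-0.0094,0,0.0034],[0,0,0]],
  ],
)

```text
time_s: 20.4
tcp_pos: [0.5744, 0.0245, 0.0175]
eef_rot: [-3.127, 0.344, -3.091]
contact_force: [-2.6, 0.2, 1.7]
opening: 0.649
gripper_force: 1.5
```

```bash
cat > st.py <<'E'
from h import *
s=env.state(); print(s["time_s"],s["tcp_pos"],s["eef_rot"],s["q"].round(3),s["contact_force"].round(1))
im,d,p=cam("side"); P=cloud(p,d); hsv=cv2.cvtColor(im,cv2.COLOR_RGB2HSV); m=(cv2.inRange(hsv,(0,100,30),(5,255,255))|cv2.inRange(hsv,(172,100,30),(180,255,255)))>0
b=np.zeros_like(m); b[190:285,240:380]=1; m&=b&(P[...,2]>.02)&(P[...,2]<.06); Q=P[m]
if len(Q): print(len(Q),Q.min(0).round(3),Q.max(0).round(3))
E
python3 st.py
```

```text
20.4 [0.57439367 0.02453078 0.01750545] [-3.1271694   0.34422958 -3.09116575] [ 0.572  0.956 -1.046  2.118  1.654  0.798  0.071] [-2.6  0.2  1.7]
875 [ 0.576 -0.023  0.02 ] [0.671 0.082 0.049]
```

Emit:
jog_arm(
  moves=[
    [[-0.0094,0,0.0036],[0,0,0]],
    [[-0.0094,0,0.0036],[0,0,0]],
    [[-0.0094,0,0.0036],[0,0,0]],
    [[-0.0094,0,0.0036],[0,0,0]],
    [[-0.0094,0,0.0036],[0,0,0]],
    [[-0.0094,0,0.0036],[0,0,0]],
    [[-0.005,0,0.0018],[0,0,0]],
    [[0,0,0],[0,0,0]],
    [[0,0,0],[0,0,0]],
  ],
)

```text
time_s: 21.35
tcp_pos: [0.6389, 0.0275, 0.0159]
eef_rot: [-3.127, 0.344, -3.091]
contact_force: [-1.1, -0.2, 0.3]
opening: 0.652
gripper_force: 0.0
```

```bash
python3 st.py
```

```text
21.35 [0.63887623 0.02745128 0.01594188] [-3.12708802  0.34406296 -3.09097245] [ 0.535  0.998 -1.022  1.954  1.56   0.801  0.233] [-1.1 -0.2  0.3]
460 [ 0.641 -0.014  0.022] [0.704 0.085 0.047]
```

The cap is at locker x of about 0.139, near the middle line. Now I'll retract, rise, and turn back to the pinch orientation.

Emit:
jog_arm(
  moves=[
    [[0.0141,0,-0.0051],[0,0,0]],
    [[0.0282,0,-0.0102],[0,0,0]],
    [[0.0282,0,-0.0102],[0,0,0]],
    [[0.0282,0,-0.0102],[0,0,0]],
    [[0.0282,0,-0.0102],[0,0,0]],
    [[0,0,-0.02],[0,0.115,0]],
    [[0,0,-0.02],[0,0.115,0]],
    [[0,0,-0.02],[0,0.114,0]],
    [[0,0,-0.035],[0,0,0.121]],
    [[0,0,-0.035],[0,0,0.121]],
  ],
)

```text
time_s: 22.4
tcp_pos: [0.4866, 0.0184, 0.1275]
eef_rot: [-3.133, 0.089, 2.94]
contact_force: [1.0, -0.9, 0.0]
opening: 0.648
gripper_force: 0.0
```

Emit:
jog_arm(
  moves=[
    [[0,0,-0.022],[0,0,0.1333]],
    [[0,0,-0.022],[0,0,0.1333]],
    [[0,0,-0.022],[0,0,0.1333]],
    [[0,0,-0.022],[0,0,0.1333]],
    [[0,0,-0.022],[0,0,0.1333]],
    [[0,0,-0.022],[0,0,0.1333]],
    [[0,0,-0.022],[0,0,0.1333]],
    [[0,0,-0.022],[0,0,0.1333]],
    [[0,0,-0.022],[0,0,0.1333]],
    [[0,0,-0.01],[0,0,0.1333]],
  ],
  jaw=0.35,
)

```text
time_s: 23.4
tcp_pos: [0.469, 0.0238, 0.3353]
eef_rot: [3.054, 0.031, 1.604]
contact_force: [0.3, 0.4, -0.8]
opening: 0.352
gripper_force: 0.0
```

```bash
cat > st2.py <<'E'
from h import *
s=env.state(); print(s["time_s"],s["tcp_pos"],s["eef_rot"],s["q"].round(3),s["contact_force"].round(1))
im,d,p=cam("top"); P=cloud(p,d); save("top3.png",im)
m=(P[...,2]>.25)&(P[...,2]<.285)&(abs(P[...,1]-.03)<.09)&(P[...,0]>.63)&(P[...,0]<.70); Q=P[m]; print(len(Q),Q.min(0).round(3),Q.max(0).round(3),Q.mean(0).round(3))
im,d,p=cam("side"); P=cloud(p,d); save("side4.png",im); 
m=(P[...,2]>.22)&(P[...,2]<.3)&(abs(P[...,1]-.03)<.05)&(P[...,0]>.6)&(P[...,0]<.72); Q=P[m]; u=np.round(Q[:,0],2)
print([(x.round(2),len(Q[u==x]),Q[u==x][:,2].max().round(3)) for x in np.unique(u)])
hsv=cv2.cvtColor(im,cv2.COLOR_RGB2HSV); m=(cv2.inRange(hsv,(0,100,30),(5,255,255))|cv2.inRange(hsv,(172,100,30),(180,255,255)))>0
b=np.zeros_like(m); b[190:285,240:380]=1; m&=b&(P[...,2]>.02)&(P[...,2]<.06); Q=P[m]
if len(Q): print("cap",len(Q),Q.min(0).round(3),Q.max(0).round(3))
E
python3 st2.py
```

```text
23.4 [0.46895403 0.02381724 0.33532659] [3.05436565 0.03124557 1.60358233] [ 0.778  0.257 -1.164  1.874  0.329  1.111 -0.47 ] [ 0.3  0.4 -0.8]
633 [ 0.63  -0.033  0.25 ] [0.671 0.09  0.278] [0.657 0.028 0.269]
[(np.float64(0.61), 111, np.float64(0.267)), (np.float64(0.62), 81, np.float64(0.266)), (np.float64(0.63), 71, np.float64(0.261)), (np.float64(0.64), 57, np.float64(0.265)), (np.float64(0.65), 6, np.float64(0.273)), (np.float64(0.66), 122, np.float64(0.279)), (np.float64(0.67), 38, np.float64(0.278))]
cap 506 [ 0.637 -0.02   0.02 ] [0.703 0.084 0.047]
```

```bash
cat >> h.py <<'E'
from scipy.spatial.transform import Rotation as Ro
def togo(pos,rpy):
    s=env.state(); R=Ro.from_euler("xyz",s["eef_rot"]); T=Ro.from_euler("xyz",rpy)
    return (R.inv()*T).as_rotvec().round(4), T.inv().apply(np.array(pos)-s["tcp_pos"]).round(4)
E
python3 - <<'E'
from h import *
print(togo([.6635,.029,.335],[np.pi,0,1.617]))
E
```

```text
(array([ 0.0873,  0.0326, -0.0094]), array([-0.0037,  0.1944, -0.0002]))
```

Emit:
jog_arm(
  moves=[
    [[0,0,0],[0.0873,0.0326,-0.0094]],
    [[-0.0006,0.0324,0],[0,0,0]],
    [[-0.0006,0.0324,0],[0,0,0]],
    [[-0.0006,0.0324,0],[0,0,0]],
    [[-0.0006,0.0324,0],[0,0,0]],
    [[-0.0006,0.0324,0],[0,0,0]],
    [[-0.0006,0.0324,0],[0,0,0]],
    [[0,0,0],[0,0,0]],
    [[0,0,0],[0,0,0]],
  ],
)

```text
time_s: 24.4
tcp_pos: [0.6631, 0.0302, 0.3316]
eef_rot: [-3.137, -0.002, 1.624]
contact_force: [-1.0, 0.8, -0.3]
opening: 0.35
gripper_force: 0.0
```

```bash
python3 - <<'E'
from h import *
print(togo([.6635,.029,.335],[np.pi,0,1.617]))
im,d,p=cam("wrist"); save("w2.png",im); P=cloud(p,d); m=(P[...,2]>.255)&(P[...,2]<.29)&(P[...,0]>.645)&(P[...,0]<.69)&(abs(P[...,1]-.03)<.045); Q=P[m]; print(len(Q),np.percentile(Q,[2,50,98],axis=0).round(4)); print(env.state()["q"].round(2))
E
```

```text
(array([-0.0042, -0.0019,  0.0068]), array([-0.0012,  0.0004, -0.0034]))
3219 [[ 0.6577 -0.0131  0.2701]
 [ 0.6642  0.0338  0.2736]
 [ 0.6708  0.0734  0.2755]]
[ 0.42  0.67 -0.99  1.32  0.55  1.44 -0.48]
```

View pics/w2.png

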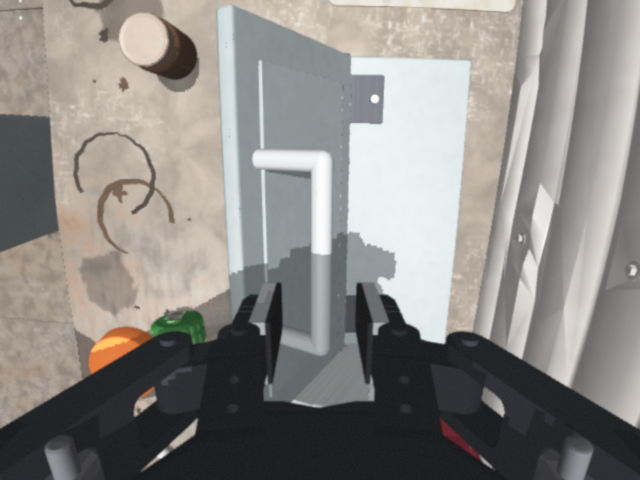

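The wrist view shows the bar at column ~321, rows 155–350, midway between the fingers. I'll go down, grip, and raise.

Emit:
jog_arm(
  moves=[
    [[-0.001,0.001,0.02],[0,0,0.005]],
    [[0,0,0.03],[0,0,0]],
    [[0,0,0.02],[0,0,0]],
    [[0,0,0.0095],[0,0,0]],
    [[0,0,0],[0,0,0]],
  ],
)

```text
time_s: 24.95
tcp_pos: [0.6635, 0.0284, 0.2532]
eef_rot: [-3.138, -0.001, 1.616]
contact_force: [-0.4, 0.1, 0.5]
opening: 0.35
gripper_force: 0.0
```

Emit:
jog_arm(
  moves=[
    [[0,0,0],[0,0,0]],
    [[0,0,0],[0,0,0]],
    [[0,0,0],[0,0,0]],
    [[0,0,0],[0,0,0]],
  ],
  jaw=0,
  squeeze=40,
)

```text
time_s: 25.35
tcp_pos: [0.6646, 0.0289, 0.2552]
eef_rot: [-3.141, -0.001, 1.615]
contact_force: [-2.0, 0.1, 7.8]
opening: 0.123
gripper_force: 39.5
```

Emit:
jog_arm(
  moves=[
    [[0,0.007,-0.001],[0,0,0]],
    [[0,0.0077,-0.0004],[0,0,0]],
    [[0,0.0077,0],[0,0,0]],
    [[0,0.0077,0.0004],[0,0,0]],
    [[0,0.0072,0.0007],[0,0,0]],
    [[0,0,0],[0,0,0]],
    [[0,0,0],[0,0,0]],
  ],
)

```text
time_s: 26.05
tcp_pos: [0.7018, 0.0307, 0.254]
eef_rot: [-3.14, -0.002, 1.615]
contact_force: [-0.9, 1.0, 1.0]
opening: 0.121
gripper_force: 41.9
```

Emit:
jog_arm(
  moves=[
    [[0,0.003,0.0004],[0,0,0]],
    [[0,0.003,0.0005],[0,0,0]],
    [[0,0,0],[0,0,0]],
    [[0,0,0],[0,0,0]],
  ],
)

```text
time_s: 26.45
tcp_pos: [0.7074, 0.0309, 0.2531]
eef_rot: [-3.139, -0.002, 1.615]
contact_force: [-2.3, 3.7, -0.9]
opening: 0.12
gripper_force: 41.8
```

Emit:
jog_arm(
  moves=[
    [[0,0.002,0.0003],[0,0,0]],
    [[0,0.002,0.0004],[0,0,0]],
    [[0,0,0],[0,0,0]],
    [[0,0,0],[0,0,0]],
  ],
)

```text
time_s: 26.85
tcp_pos: [0.7113, 0.0311, 0.2526]
eef_rot: [-3.139, -0.002, 1.615]
contact_force: [-5.1, 2.2, 2.6]
opening: 0.122
gripper_force: 41.7
```

Emit:
jog_arm(
  moves=[
    [[0,0.003,0.0006],[0,0,0]],
    [[0,0,0],[0,0,0]],
    [[0,0,0],[0,0,0]],
  ],
)

```text
time_s: 27.15
tcp_pos: [0.7131, 0.0311, 0.2522]
eef_rot: [-3.136, -0.001, 1.615]
contact_force: [-18.5, -0.3, 9.4]
opening: 0.121
gripper_force: 42.6
```

Emit:
jog_arm(
  moves=[
    [[0,0.001,0],[0,0,0]],
    [[0,0,0],[0,0,0]],
  ],
)

```text
time_s: 27.35
tcp_pos: [0.7136, 0.0312, 0.2521]
eef_rot: [-3.135, -0.001, 1.616]
contact_force: [-22.5, 1.5, 9.9]
opening: 0.122
gripper_force: 42.8
```

Emit:
jog_arm(
  moves=[
    [[0,-0.003,-0.0005],[0,0,0]],
    [[0,-0.0105,-0.0018],[0,0,0]],
    [[0,-0.0097,-0.0011],[0,0,0]],
    [[0,-0.0098,-0.0005],[0,0,0]],
    [[0,-0.0084,0.0002],[0,0,0]],
    [[0,-0.006,0.0005],[0,0,0]],
    [[0,0,0],[0,0,0]],
    [[0,0,0],[0,0,0]],
  ],
)

```text
time_s: 28.15
tcp_pos: [0.6683, 0.0289, 0.2557]
eef_rot: [-3.14, -0.001, 1.615]
contact_force: [-1.8, 0.8, 8.2]
opening: 0.12
gripper_force: 41.8
```

Emit:
jog_arm(
  moves=[
    [[0,-0.005,0.0004],[0,0,0]],
    [[0,-0.003,0.0004],[0,0,0]],
    [[0,0,0],[0,0,0]],
    [[0,0,0],[0,0,0]],
  ],
)

```text
time_s: 28.55
tcp_pos: [0.6602, 0.0284, 0.2544]
eef_rot: [-3.139, -0.001, 1.615]
contact_force: [-2.0, 0.6, 4.0]
opening: 0.122
gripper_force: 41.8
```

Emit:
jog_arm(
  moves=[
    [[0,-0.004,0.0008],[0,0,0]],
    [[0,0,0],[0,0,0]],
    [[0,0,0],[0,0,0]],
  ],
)

```text
time_s: 28.85
tcp_pos: [0.6561, 0.0283, 0.2534]
eef_rot: [-3.139, -0.001, 1.615]
contact_force: [-2.2, -0.3, 1.3]
opening: 0.121
gripper_force: 41.8
```

```bash
python3 - <<'E'
from h import *
x0=.5525; s=env.state(); A0=1.787
for A in [A0,1.72,1.6,1.5,1.4,1.3,1.2,1.1,1.0,.9,.8,.7,.6,.5,.4,.3,.2,.1,.03,0]:
    b=bar(A)
    if A!=A0: print(A,b.round(4),(b-pb).round(4))
    pb=b
E
```

```text
1.72 [0.0946 0.2655] [-0.0091 -0.0021]
1.6 [0.0786 0.2602] [-0.016  -0.0052]
1.5 [0.0659 0.2545] [-0.0127 -0.0058]
1.4 [0.0538 0.2474] [-0.0121 -0.007 ]
1.3 [0.0424 0.2392] [-0.0113 -0.0082]
1.2 [0.032 0.23 ] [-0.0105 -0.0093]
1.1 [0.0225 0.2197] [-0.0095 -0.0103]
1.0 [0.0141 0.2085] [-0.0084 -0.0112]
0.9 [0.0068 0.1965] [-0.0073 -0.012 ]
0.8 [0.0008 0.1839] [-0.006  -0.0126]
0.7 [-0.004   0.1707] [-0.0047 -0.0132]
0.6 [-0.0074  0.1571] [-0.0034 -0.0136]
0.5 [-0.0094  0.1433] [-0.002  -0.0138]
0.4 [-0.01    0.1293] [-0.0006 -0.014 ]
0.3 [-0.0092  0.1153] [ 0.0008 -0.014 ]
0.2 [-0.0071  0.1015] [ 0.0022 -0.0138]
0.1 [-0.0036  0.088 ] [ 0.0035 -0.0135]
0.03 [-0.0003  0.0787] [ 0.0033 -0.0092]
0 [0.0013 0.0748] [ 0.0016 -0.0039]
```

Emit:
jog_arm(
  moves=[
    [[0,-0.0091,0.0021],[0,0,0]],
    [[0,-0.016,0.0052],[0,0,0]],
    [[0,-0.0127,0.0058],[0,0,0]],
    [[0,-0.0121,0.007],[0,0,0]],
    [[0,-0.0113,0.0082],[0,0,0]],
    [[0,0,0],[0,0,0]],
    [[0,0,0],[0,0,0]],
  ],
)

```text
time_s: 29.55
tcp_pos: [0.5933, 0.0253, 0.2248]
eef_rot: [-3.137, -0.001, 1.615]
contact_force: [-8.2, -0.5, 2.5]
opening: 0.118
gripper_force: 41.2
```

Emit:
jog_arm(
  moves=[
    [[0,-0.011,0.0093],[0,0,0]],
    [[0,-0.0095,0.0103],[0,0,0]],
    [[0,-0.0084,0.0112],[0,0,0]],
    [[0,-0.0073,0.012],[0,0,0]],
    [[0,-0.006,0.0126],[0,0,0]],
    [[0,0,0],[0,0,0]],
    [[0,0,0],[0,0,0]],
  ],
)

```text
time_s: 30.25
tcp_pos: [0.5519, 0.0235, 0.1698]
eef_rot: [-3.137, -0.001, 1.615]
contact_force: [-5.5, -3.3, -4.2]
opening: 0.118
gripper_force: 40.2
```

Emit:
jog_arm(
  moves=[
    [[0,-0.0051,0.0132],[0,0,0]],
    [[0,-0.0036,0.0136],[0,0,0]],
    [[0,-0.002,0.0138],[0,0,0]],
    [[0,-0.0006,0.014],[0,0,0]],
    [[0,0.0008,0.014],[0,0,0]],
    [[0,0,0],[0,0,0]],
    [[0,0,0],[0,0,0]],
  ],
)

```text
time_s: 30.95
tcp_pos: [0.5436, 0.0232, 0.1013]
eef_rot: [3.141, -0.001, 1.614]
contact_force: [8.6, -6.3, -3.9]
opening: 0.121
gripper_force: 39.3
```

Emit:
jog_arm(
  moves=[
    [[0,0.0027,0.0138],[0,0,0]],
    [[0,0.0036,0.0135],[0,0,0]],
    [[0,0.0033,0.0092],[0,0,0]],
    [[0,0,0],[0,0,0]],
    [[0,0,0],[0,0,0]],
  ],
)

```text
time_s: 31.45
tcp_pos: [0.5532, 0.0243, 0.0651]
eef_rot: [3.141, -0.002, 1.614]
contact_force: [7.8, -2.0, -3.1]
opening: 0.118
gripper_force: 42.1
```

Emit:
jog_arm(
  moves=[
    [[0,0.0012,0.003],[0,0,0]],
    [[0,0,0],[0,0,0]],
    [[0,0,0],[0,0,0]],
  ],
)

```text
time_s: 31.75
tcp_pos: [0.5537, 0.0245, 0.063]
eef_rot: [-3.141, -0.001, 1.615]
contact_force: [-5.5, -3.8, 22.1]
opening: 0.119
gripper_force: 45.6
```

Emit:
jog_arm(
  moves=[
    [[0,0.0007,0.0018],[0,0,0]],
    [[0,0,0],[0,0,0]],
    [[0,0,0],[0,0,0]],
  ],
)

```text
time_s: 32.05
tcp_pos: [0.5537, 0.0248, 0.0617]
eef_rot: [-3.14, -0.001, 1.615]
contact_force: [-15.2, -3.4, 39.2]
opening: 0.119
gripper_force: 48.5
```

The door is hard against its shut stop. I'll relieve the load, release, and rise.

Emit:
jog_arm(
  moves=[
    [[0,-0.001,-0.0025],[0,0,0]],
    [[0,0,0],[0,0,0]],
  ],
)

```text
time_s: 32.25
tcp_pos: [0.5532, 0.0247, 0.0629]
eef_rot: [-3.141, -0.002, 1.615]
contact_force: [3.7, 0.2, -3.5]
opening: 0.12
gripper_force: 44.3
```

Emit:
jog_arm(
  moves=[
    [[0,0,0],[0,0,0]],
    [[0,0,0],[0,0,0]],
    [[0,0,0],[0,0,0]],
    [[0,0,-0.01],[0,0,0]],
    [[0,0,-0.03],[0,0,0]],
    [[0,0,-0.04],[0,0,0]],
    [[0,0,-0.04],[0,0,0]],
    [[0,-0.03,-0.03],[0,0,0]],
    [[0,0,0],[0,0,0]],
    [[0,0,0],[0,0,0]],
  ],
  jaw=0.33,
)

```text
time_s: 33.25
tcp_pos: [0.5229, 0.0222, 0.2137]
eef_rot: [-3.141, -0.0, 1.614]
contact_force: [0.3, -1.0, -0.1]
opening: 0.331
gripper_force: 0.0
```

```bash
python3 - <<'E'
from h import *
s=env.state(); print(s["time_s"],s["tcp_pos"],s["contact_force"].round(1))
im,d,p=cam("side"); save("side5.png",im[100:400,150:550]); P=cloud(p,d)
im,d,p=cam("top"); save("top5.png",im); P=cloud(p,d)
b=np.zeros(d.shape,bool); b[180:225,295:340]=1; Q=P[b]; Q=Q[np.isfinite(Q).all(1)]
c=Q.mean(0); u,_,v=np.linalg.svd(Q-c,full_matrices=False); n=v[2]*np.sign(v[2,2]); r=(Q-c)@n; Q=Q[abs(r)<.004]; c=Q.mean(0); v=np.linalg.svd(Q-c,full_matrices=False)[2]; print("n",(v[2]*np.sign(v[2,2])).round(3),c.round(3),len(Q))
E
```

```text
33.25 [0.52291906 0.02220773 0.21373348] [ 0.3 -1.  -0.1]
n [ 0.298 -0.955  0.009] [0.539 0.085 0.426] 538
```

View pics/side5.png

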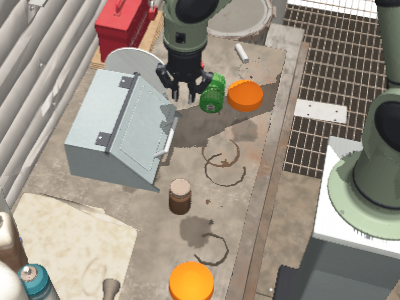

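The side view shows the door shut with its bar at (168,150), the cap inside the locker, and the jar at (180,195) and lockout at (212,92) in place. The gripper is clear, so I'll hand in.

```bash
python3 -c "
from bench import env
print(env.sign_off())"
```

```text
the job is handed in; nothing more can be done
None
```

I handed the job in at about 33 s: the door stood on its locked stay, the cap went in to about 139 mm, and the stay was unlocked at the stop. The door was then lowered by hand until it was shut, with the jar and lockout where they stood; no verdict came back.

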